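Stopper a specimen vial in the ratchet clamp

TASK

The square glass vial in the bench clamp still has its red stopper standing out: close the clamp's handles gently until the stopper is pressed fully home and the ratchet holds the handles shut with your hand off. Then press the blue handle disc down off the ratchet so that the handles spring fully open, and lay the stoppered vial flat in the empty lane of the white tray. Only the clamp's red pad may push the stopper, never the fingers; do not crack the glass (it bears less than 20 N from the pad) or strain the clamp, and leave everything else where it stands.

Things in the scene. Friction and masses are not known exactly. Their poses are not given: they have to be found in the camera images.
- clamp: Bench scissor clamp fixed to the table; origin on its pivot axis at table height, +x to the jaws, -x to the handles, z up. The scissor plane is level, 35 mm above the table. The moving handle (blue disc) is on the -y side and closes towards +y; its jaw with the red pad is on the +y side and closes towards -y. More than 25 N of pushing or pressing by the robot strains it.
- cradle (a point): Centre of the black cradle's floor, 26 mm above the table, at (75, -10) mm in the clamp's frame; axes as the clamp's. A straight channel 44 mm long along y, 20 mm wide inside, with 5 mm thick side walls whose tops are only 31 mm above the table: the vial in it stands out 13 mm and is taken there from above. The white base plate below is 10 mm thick.
- stop_seat (a point): Mean place of the brass back stop's face, 22 mm to -y of the cradle's centre and 35 mm above the table (clamp axes). The vial slides back to -y until it meets the stop. The stop itself is screwed in or out by up to 8 mm from here, differently each time; that is not measured.
- fixed_disc (a point): Top centre of the fixed handle's grey disc (34 mm across, top 41 mm above the table), at (-150, +46) mm in the clamp's frame.
- ratchet (a point): Middle of the ratchet bar's top, 52 mm above the table, at (-105, +4) mm in the clamp's frame: a 10 mm wide bar, 70 mm long along the clamp's y, fixed to the grey-disc handle. Its teeth face down; a pawl on the blue-disc handle rides beneath it and is freed by pressing that handle down.
- handle (a joint): Closing angle of the moving handle (rad): 0 open, where its spring (2 to 4 N at the disc) returns it, 0.44 at most; closing is clockwise from above. Eight ratchet teeth, 0.04 rad apart from about 0.106 to 0.386, click past with up to 2 N and hold it; let go, it may fall back by one tooth. The stopper comes home at about 0.14 to 0.38, depending on the back stop.
- disc (a point): Top centre of the moving handle's blue disc (34 mm across, 12 mm thick, top 41 mm above the table), 150 mm from the pivot; open: at (-132, -71) mm in the clamp's frame. Push its rim towards the grey disc to close: pad force = 2 x (disc force - spring - click). 6 mm down (6 to 7 N) it clears the teeth; 9.6 mm (9 N) is a hard stop. Keep it down while dragging it open to below 0.07 rad.
- pad: Red domed spring pad on the moving jaw, 20 mm across; origin at its tip, which presses the stopper. Spring 10 N per mm, 8 mm of travel. More than 20 N of it on the vial or stopper cracks the glass.
- vial: Square clear-glass specimen vial, 18 x 48 x 18 mm, about 40 g with stopper, lying along its own y; origin at the centre of its underside, stopper at the +y end. It starts loose on the cradle, up to 18 mm ahead of the back stop, in line with the clamp's y.
- tray: White tray fixed to the table, 110 x 150 mm, floor 4 mm thick, walls 4 mm thick and 14 mm tall from the table; a like wall along its x splits it into two lanes, each 102 mm (x) by 69 mm (y). Origin: centre of its underside. The +y lane holds a finished vial, the -y lane is empty.
- stopper: Red push-in stopper of the vial, head 16 x 6 x 16 mm. Its origin is the centre of the head's inner face: in the vial's frame at y = 24 mm when fully home (head against the glass), 27 to 29.5 mm at the start. It slides in under about 6 N and stays where it is left.
- lane (a point): Centre of the floor of the tray's empty lane; axes as the tray's.
- done_vial: A finished vial, same kind, lying in the other lane of the tray (bystander).
- dish: Petri dish with seeds, 84 mm across, 12 mm tall (bystander).
- jar: Small amber jar with yellow cap, 42 mm across, 55 mm tall (bystander).
- jar_b: Small jar with yellow cap, 38 mm across, 70 mm tall (bystander).
- forceps: Dark steel forceps, 120 mm long, lying flat (bystander).
- canister: Steel canister, 48 mm across, 85 mm tall (bystander).
- dropper: White dropper bottle with red cap, 32 mm across, 85 mm tall (bystander).

How it is judged (in metres and radians):
On the way, in this order (a step that is already met when the one before it is completed fails the run):
1. the stopper is fully home and the ratchet holds the handles shut with the hand off the clamp (y of stopper in the frame of vial below 0.025 m and value of joint handle above 0.1 rad and contact force between the fingers and clamp below 0.1 N), for 0.3 s.
2. the ratchet is released and the handles have sprung fully open, the vial still in the cradle (value of joint handle below 0.04 rad and distance between vial and clamp below 0.09 m), for 0.2 s.
At the end, for the whole second after the job is handed in: The vial lies flat and at rest on the floor of the tray's empty lane (its centre within 30 mm of the lane's centre each way), its stopper home to within 1 mm, and the clamp's handles are open (angle below 0.04 rad) (y of stopper in the frame of vial below 0.025 m and value of joint handle below 0.04 rad and x of vial in the frame of lane between -0.03 and 0.03 m and y of vial in the frame of lane between -0.03 and 0.03 m and height (world z) of vial below 0.025 m and angle between vial's own y axis and vertical above 1.45 rad and linear speed of vial below 0.02 m/s); the robot touches nothing.
It fails at once if the glass is cracked: the pad presses the vial or its stopper with more than 20 N (contact force between pad and vial above 20 N).
It fails at once if the fingers push the stopper (contact force between the fingers and stopper above 2 N).
It fails at once if the clamp is strained: pushed or pressed by the robot with more than 25 N (contact force between the fingers and clamp above 25 N).
It fails at once if a bystander is disturbed (moved by more than 15 mm) (distance of any of done_vial, dish, jar, jar_b, forceps, canister, dropper from where it was at the start of the episode above 0.015 m).
It also fails if it takes over 72 s, if anything falls off the work surface, if the arm or the gripper's body presses on something with over 40 N, if the wrist force passes 120 N, or if a joint passes its speed limit or range.

ROBOT

A 6-joint arm with a two-finger parallel gripper is mounted at the origin on the work surface. World frame = base frame: x ahead of the robot, y to its left, z up, the work surface at z = 0. Lengths are in m, angles in degrees, forces in N, time in s.
With the tool pointing down it reaches from about 0.375 to 0.925 m from the base axis. Payload 5.7 kg.
Tool frame: the origin (TCP) lies at the very end of the fingers, on their centre line; the grasp point (between the pads) lies 19 mm behind it; z points along the fingers, y is the line along which they close (so a half turn about z gives the same grasp; the last joint's range is limited). The gripper opens to 85 mm and grips with 20 to 120 N. Pads are 22 mm wide; open, the fingers measure 114 mm over their backs; the gripper's body (76 mm by 85 mm) begins 54 mm behind the grasp point. The pads swing forward as they close: fully open they stand 13 mm farther back than shut.
Start: joints at [68.577, 20.558, 86.54, -0, 72.909, -6.595], TCP at [0.154, 0.58, 0.231] pointing down, gripper open.
Joint ranges: [-170.27, 170.27], [-57.76, 135], [12.27, 136.19], [-55.21, 235.2], [11.17, 155.16], [-170.74, 170.74]. Speed limits (degrees/s): [136.94, 136.94, 180, 180, 180, 180].

INTERFACE

Orientations are given as [roll, pitch, yaw] about the fixed x, y, z axes, in that order (R = Rz(yaw) Ry(pitch) Rx(roll)).
In Python, from station import arm, claw, observe, eyes, order gives the robot as it stands. Calls block until the motion is done:
- arm.move_pose(position, orientation): joint-space move of the TCP to a pose.
- arm.movel(position, velocity=0.15, orientation=None): straight line of the TCP; orientation=None keeps the orientation; velocity is the mean speed in m/s.
- arm.movej(angles): joint-space move.
- claw.command_gripper(opening, effort=None): finger opening in m; effort is the grip in N (None keeps the last); returns when the fingers have stopped.
- arm.pause(seconds).
- arm.ik(position, orientation): joint angles nearest the present ones, or None.
- observe(): the state.
- eyes.get_image(name): name is "scene" or "top" or "wrist"; returns a dict with "color" (480x640x3 uint8, blue, green, red), "mtx" (3x3 intrinsics, pixels), "k1" (the pictures are not rectified: a ray, as slopes to the right and down, at radius r is drawn at 1 + k1 r^2 times it, then the intrinsics apply), "rvec" (rotation vector, rad) and "tvec" (3), from world to camera coordinates, as OpenCV has them; the wrist camera has in their place "tool_from_camera" (4x4, takes a point from camera to tool coordinates, whose origin is the TCP and whose axes are the flange's). Camera axes: x right, y down, z forward; pixel columns grow to the right and rows downward; lengths in m; the calibration is good to about 2 mm. A picture is of the moment at which its call begins: read the wrist's pose just before it. There is no depth.
A pose or a line that the arm cannot do raises arm.MotionError and nothing moves.
- order.close_job(): hands the job in; it is judged then, once.
Trained networks look in the newest picture that a camera, given by its name, has taken for a name from the list of things; names that differ only in an ending like _2 or _b are one class to them, and where a whole thing is asked for, a point or a joint stands for the part that bears it (a point fixed in the world has none). Each returns a list of dicts, best first, with "score" (0 to 1); they miss things now and then, are a little off and sometimes report something else, mostly with a low value. They report only what shows in the picture. A call takes as long as a camera call.
- eyes.trace(label, camera): "pixels" (480x640 bool, what is visible of it) and "box" ([left, top, right, bottom] in pixels, round what is visible of it).
- eyes.pinpoint(label, camera): "uv" ([column, row] in pixels: a listed point, or the origin of a listed thing).
The state is a dict: "time": time; "joints": joint angles; "qd": joint speeds; "joint_efforts": joint torques, N m; "eef_pos": TCP position; "tcp_rot": TCP orientation; "wrist_force": force on the tool from outside, world axes, zero at the start; "ft_torque": the same for the moment, N m; "finger_gap": finger opening in m; "grip_force": force on a finger pad.
Only numpy, scipy, OpenCV 4.12 (cv2) and the standard library are available. Lean on these libraries where they do the work, as an engineer would, in place of code of your own. Each camera call takes 0.05 s, during which the arm holds its last target. There are 200 camera calls.

## Working session

There is one attempt and no reset: what is moved stays moved. The work goes in short steps, each a Python script; the robot and the scene stay as the last script left them, time stands still between calls to the robot, and variables do not carry over. Pictures are saved under pics/ and viewed, at most 13 in all, crops included, and the job is handed in when it is done.

```bash
mkdir -p pics; ls
cat > h.py <<'E'
import numpy as np, cv2
from station import arm, claw, observe, eyes, order
from scipy.spatial.transform import Rotation as Ro
def cam(im):
    K=np.array(im["mtx"],float); 
    if "rvec" in im:
        R=cv2.Rodrigues(np.array(im["rvec"],float))[0]; t=np.array(im["tvec"],float).ravel()
        return K,im["k1"],R.T,-R.T@t
    s=im["state"]; Rt=Ro.from_euler('xyz',s["tcp_rot"],degrees=True).as_matrix()
    T=np.array(im["tool_from_camera"]); 
    return K,im["k1"],Rt@T[:3,:3],Rt@T[:3,3]+np.array(s["eef_pos"])
def shot(name):
    s=observe(); im=eyes.get_image(name); im["state"]=s; return im
def ray(im,uv,z):
    "world point at height z seen at pixel uv"
    K,k,R,c=cam(im)
    p=cv2.undistortPoints(np.array([[uv]],float),K,np.array([k,0,0,0,0.]))[0,0]
    d=R@np.array([p[0],p[1],1]); return c+d*(z-c[2])/d[2]
def proj(im,P):
    K,k,R,c=cam(im)
    q=(np.array(P,float)-c)@R; return cv2.projectPoints(q.reshape(-1,1,3),np.zeros(3),np.zeros(3),K,np.array([k,0,0,0,0.]))[0][:,0]
E
python3 - <<'E'
from h import *
Z=dict(fixed_disc=.041,ratchet=.052,disc=.041,cradle=.026,lane=.004,tray=0,clamp=0,vial=.026,stopper=.035,stop_seat=.035,pad=.035,dish=0,jar=0,forceps=0,canister=0,dropper=0,done_vial=.004)
for n in("top","scene"):
    im=shot(n); cv2.imwrite(f"pics/{n}0.png",im["color"])
    print(n,np.round(cam(im)[3],3),im["k1"])
    for k,z in Z.items():
        for r in eyes.pinpoint(k,n)[:2]: print(k,round(r["score"],2),np.round(r["uv"]),np.round(ray(im,r["uv"],z),4)[:2])
print(observe())
E
```

```text
pics
top [0.454 0.006 1.165] 0.03709884283616478
fixed_disc 0.57 [271. 229.] [0.6188 0.106 ]
ratchet 0.77 [298. 250.] [0.5774 0.0516]
ratchet 0.6 [270. 228.] [0.6194 0.1054]
disc 0.68 [289. 285.] [0.509  0.0685]
cradle 0.83 [389. 242.] [ 0.5961 -0.1282]
lane 0.97 [203. 302.] [0.4757 0.2429]
lane 0.53 [272. 228.] [0.627 0.106]
tray 0.71 [184. 306.] [0.4679 0.2816]
clamp 0.93 [346. 240.] [ 0.6025 -0.0436]
vial 0.72 [387. 237.] [ 0.6056 -0.1259]
vial 0.39 [145. 231.] [0.616  0.3563]
stopper 0.59 [497. 237.] [ 0.6053 -0.3421]
stopper 0.57 [384. 220.] [ 0.6392 -0.118 ]
stop_seat 0.73 [387. 255.] [ 0.5698 -0.1246]
pad 0.49 [382. 219.] [ 0.6408 -0.1143]
dish 0.88 [480. 293.] [ 0.4974 -0.315 ]
jar 0.95 [196. 220.] [0.6437 0.2609]
jar 0.69 [443. 212.] [ 0.6631 -0.2428]
forceps 0.79 [380. 321.] [ 0.4394 -0.1119]
forceps 0.47 [186. 309.] [0.4627 0.2774]
canister 0.86 [497. 239.] [ 0.6067 -0.3518]
canister 0.75 [346. 244.] [ 0.5957 -0.0442]
dropper 0.59 [142. 230.] [0.6223 0.3706]
done_vial 0.65 [168. 310.] [0.4594 0.3117]
scene [ 0.911 -0.368  0.882] 0.014154238534811786
fixed_disc 0.7 [377. 23
[... 973 characters left out ...]
.] [0.4493 0.3099]
{'time': 1.8, 'joints': array([ 6.85787939e+01,  2.05578632e+01,  8.65432453e+01, -5.79701668e-04,
        7.29087057e+01, -6.59582235e+00]), 'qd': array([-0.0428413 , -0.0603682 ,  0.00838022, -0.03867839, -0.04692548,
       -0.06681222]), 'joint_efforts': array([-1.55624916e-04, -5.27586615e+01, -2.79041040e+01, -3.42882513e-04,
        2.10925071e-03, -2.30406201e-06]), 'eef_pos': array([0.15352091, 0.57995565, 0.23124072]), 'tcp_rot': array([-1.79990187e+02, -5.76902967e-04,  1.65174787e+02]), 'wrist_force': array([ 0.28314161,  0.17360008, -0.0861352 ]), 'ft_torque': array([ 0.02476678, -0.03925637,  0.00576625]), 'grip_force': 0.0, 'finger_gap': 0.08575682297804942}
```

```bash
cat > fit.py <<'E'
from h import *
from scipy.optimize import least_squares
L=dict(clamp=(0,0,0),cradle=(75,-10,26),fixed_disc=(-150,46,41),ratchet=(-105,4,52),disc=(-132,-71,41),stop_seat=(75,-32,35))
def W(p,l):
    l=np.array(l,float)/1000; c,s=np.cos(p[2]),np.sin(p[2]); return np.stack([p[0]+c*l[...,0]-s*l[...,1],p[1]+s*l[...,0]+c*l[...,1],l[...,2]],-1)
def fit(obs,p0):
    "obs: list of (im,uv,local mm)"
    f=lambda p:np.concatenate([ (ray(im,uv,l[2]/1000)-W(p,l))[:2]*1000 for im,uv,l in obs])
    r=least_squares(f,p0,loss='soft_l1',f_scale=3); return r.x,f(r.x).reshape(-1,2)
def detect(names,Ld,p0,poses):
    obs=[];tag=[]
    for n in names:
        im=shot(n)
        for k in Ld:
            for r in eyes.pinpoint(k,n)[:2]:
                if r["score"]>.45 and np.linalg.norm((ray(im,r["uv"],Ld[k][2]/1000)-W(p0,Ld[k]))[:2])<.04: obs.append((im,r["uv"],Ld[k])); tag.append(n+" "+k)
    p,res=fit(obs,p0)
    print(np.round(p,4),np.degrees(p[2])); 
    for t,r in zip(tag,res): print("  ",t,np.round(r,1))
    return p
E
python3 - <<'E'
from fit import *
p=detect(("top","scene"),L,[.598,-.046,-1.42],0)
im=shot("scene"); c=im["color"]; cv2.imwrite("pics/s1.png",cv2.resize(c[110:350,200:520],None,fx=2.5,fy=2.5,interpolation=3))
arm.move_pose(list(W(p,(0,-10,0))[:2]+[0.0,0])+[.42],[180,0,90+np.degrees(p[2])])
p=detect(("wrist",),L,p,0)
im=shot("wrist"); cv2.imwrite("pics/w1.png",im["color"])
for k,z in dict(vial=.026,stopper=.035,pad=.035).items():
    for r in eyes.pinpoint(k,"wrist")[:2]: print(k,r["score"],np.round(r["uv"]),ray(im,r["uv"],z)[:2])
E
```

```text
[ 0.5934 -0.0485 -1.4451] -82.80045584507332
   top clamp [ 0.7 -2. ]
   top cradle [ 5.7 -1.1]
   top fixed_disc [-4.4  3.4]
   top ratchet [ 0.6 -2.4]
   top disc [ 4.9 -0.7]
   top stop_seat [-4.3  4.1]
   scene clamp [6.2 5.5]
   scene cradle [-2.8  5.4]
   scene fixed_disc [-4.4 -2.5]
   scene disc [ 3.4 -1.8]
   scene stop_seat [-2.8 -1.3]
[ 0.5943 -0.0507 -1.4125] -80.9303812229416
   wrist clamp [ 3.5 -2.9]
   wrist cradle [0.5 1.2]
   wrist fixed_disc [-0.9  1.9]
   wrist ratchet [4.1 1.7]
   wrist disc [-2.6  0.5]
   wrist stop_seat [-3.8 -5.1]
vial 0.77 [370. 162.] [ 0.60125057 -0.12545165]
vial 0.24 [345. 255.] [ 0.45395435 -0.11141671]
stopper 0.6 [372. 183.] [ 0.5737673  -0.13268155]
stopper 0.44 [370. 141.] [ 0.6318747  -0.11882298]
pad 0.7 [365. 134.] [ 0.64031193 -0.11083947]
```

View pics/w1.png

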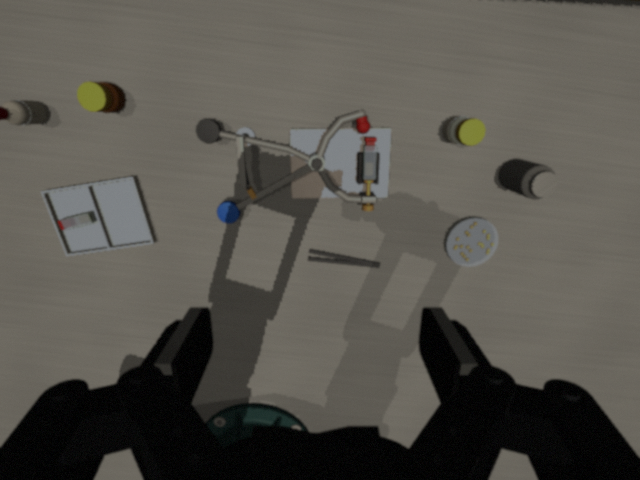

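View pics/s1.png

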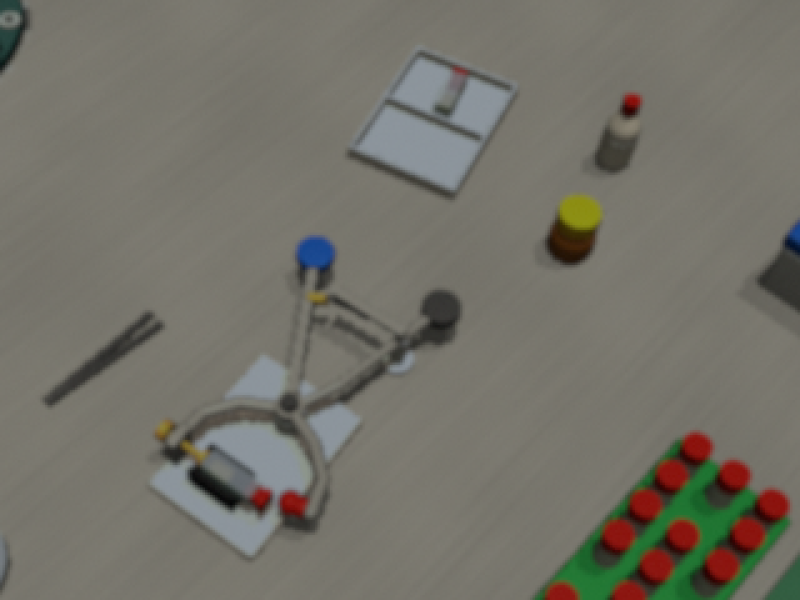

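```bash
cat > look.py <<'E'
from fit import *
def lookat(P,z,yaw):
    "move so P (world) shows at the upper middle of the wrist picture, TCP height z"
    im=shot("wrist"); im["state"]=dict(eef_pos=[0,0,z],tcp_rot=[180,0,yaw])
    o=ray(im,(320,200),P[2]); arm.move_pose([P[0]-o[0],P[1]-o[1],z],[180,0,yaw]); return shot("wrist")
def blob(im,lo,hi):
    h=cv2.cvtColor(im["color"],cv2.COLOR_BGR2HSV); m=cv2.inRange(h,np.array(lo),np.array(hi))
    n,_,st,ce=cv2.connectedComponentsWithStats(m); o=np.argsort(-st[1:,4])[:4]+1
    return [(ce[i],st[i]) for i in o]
E
python3 - <<'E'
from look import *
p=np.array([.5945,-.0500,-1.418])
im=lookat(W(p,(-120,-10,40)),.2,90+np.degrees(p[2]))
print(observe()["eef_pos"])
cv2.imwrite("pics/w2.png",im["color"])
for c,s in blob(im,(105,120,40),(130,255,255))[:2]: print("blue",c,s,ray(im,c,.041))
for k in L:
    for r in eyes.pinpoint(k,"wrist")[:2]: print(k,r["score"],np.round(r["uv"]),ray(im,r["uv"],L[k][2]/1000)[:2],W(p,L[k])[:2])
im=lookat(W(p,(75,-10,35)),.2,90+np.degrees(p[2]))
cv2.imwrite("pics/w3.png",im["color"])
for k in ("clamp","cradle","stop_seat"):
    for r in eyes.pinpoint(k,"wrist")[:2]: print(k,r["score"],np.round(r["uv"]),ray(im,r["uv"],L[k][2]/1000)[:2],W(p,L[k])[:2])
for k,z in dict(vial=.026,stopper=.035,pad=.035).items():
    for r in eyes.pinpoint(k,"wrist")[:2]: print(k,r["score"],np.round(r["uv"]),ray(im,r["uv"],z)[:2])
E
```

```text
[0.55848512 0.06787444 0.20163119]
blue [302.52396514 266.44553377] [285 251  36  33 918] [0.50522534 0.07260323 0.041     ]
clamp 0.76 [442. 180.] [ 0.5956174  -0.04660658] [ 0.5945 -0.05  ]
clamp 0.36 [278. 134.] [0.61336724 0.11180665] [ 0.5945 -0.05  ]
cradle 0.96 [533. 201.] [ 0.59341825 -0.1231465 ] [ 0.59603169 -0.12564822]
cradle 0.21 [127. 256.] [0.4840982  0.23688696] [ 0.59603169 -0.12564822]
fixed_disc 0.58 [280. 134.] [0.61722601 0.10703967] [0.6171337  0.10525371]
fixed_disc 0.27 [549. 158.] [ 0.6323984  -0.11470581] [0.6171337  0.10525371]
ratchet 0.87 [338. 189.] [0.58205967 0.05460423] [0.58247214 0.05438549]
ratchet 0.46 [ 98. 259.] [0.49006004 0.24959134] [0.58247214 0.05438549]
disc 0.97 [300. 269.] [0.50242492 0.07423626] [0.50423647 0.06965574]
disc 0.62 [126. 256.] [0.49092169 0.23111919] [0.50423647 0.06965574]
stop_seat 0.68 [538. 229.] [ 0.57028876 -0.13046458] [ 0.57428801 -0.12899668]
stop_seat 0.67 [538. 190.] [ 0.60416561 -0.11904018] [ 0.57428801 -0.12899668]
clamp 0.77 [243. 185.] [ 0.59077862 -0.05217921] [ 0.5945 -0.05  ]
clamp 0.52 [314. 145.] [ 0.63703013 -0.1122508 ] [ 0.5945 -0.05  ]
cradle 0.91 [320. 202.] [ 0.59115211 -0.1253995 ] [ 0.59603169 -0.12564822]
stop_seat 0.84 [323. 229.] [ 0.57007365 -0.13113375] [ 0.57428801 -0.12899668]
vial 0.8 [316. 192.] [ 0.59984168 -0.12064338]
stopper 0.58 [318. 155.] [ 0.63271425 -0.11655646]
pad 0.84 [312. 143.] [ 0.64202645 -0.11013737]
```

View pics/w2.png

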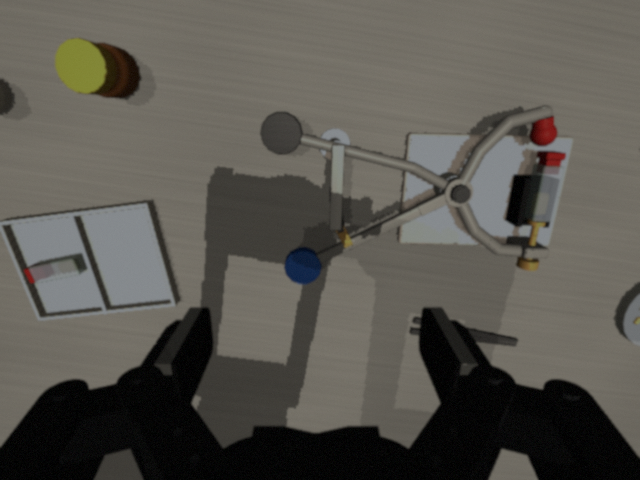

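View pics/w3.png

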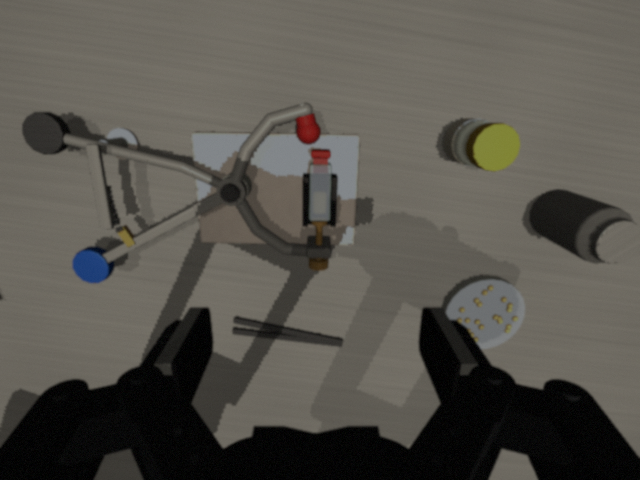

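Run:
```python
from look import *
p=np.array([.5945,-.0500,-1.418]); yaw=90+np.degrees(p[2])
im3=shot("wrist")
im2=dict(im3); im2["state"]=dict(eef_pos=[0.55848512,0.06787444,0.20163119],tcp_rot=im3["state"]["tcp_rot"])
bl=L["disc"];gr=L["fixed_disc"];pv=(0,0,45)
b3=[c for c,s in blob(im3,(105,120,40),(130,255,255))][0]
obs=[(im2,(302.5,266.4),bl),(im2,(281,133),gr),(im2,(459,192),pv),(im3,b3,bl),(im3,(46,133),gr),(im3,(232,190),pv),(im3,(320,202),L["cradle"]),(im3,(243,185),L["clamp"]),(im2,(442,180),L["clamp"]),(im2,(533,201),L["cradle"]),(im2,(338,189),L["ratchet"])]
p,r=fit(obs,p); print(p,np.degrees(p[2]));print(np.round(r,1).tolist())
np.save("p.npy",p)
print("vial axis", ray(im3,(321,155),.043),ray(im3,(318,240),.035), "w", W(p,[75,-10,26]))
a=np.degrees(p[2])
print(observe()["time"])
claw.command_gripper(0.0,30)
t=np.radians(np.degrees(p[2])+118.3); d=W(p,bl); s=d[:2]-np.array([np.cos(t),np.sin(t)])*.042
arm.move_pose([*s,.12],[180,0,np.degrees(t)])
arm.movel([*s,.032],.15)
im=shot("wrist"); cv2.imwrite("pics/w4.png",im["color"])
o=observe(); print(o["time"],o["eef_pos"],o["tcp_rot"],o["wrist_force"],o["joints"],o["finger_gap"])
```

```text
[ 0.59319588 -0.0493943  -1.43518981] -82.23031867491179
[[-0.0, 0.6], [-0.8, 0.6], [0.7, 2.6], [0.4, -0.2], [0.0, -2.7], [2.4, -1.3], [-1.4, -0.1], [-2.4, -2.5], [2.3, 2.5], [-0.0, 1.5], [-0.9, -1.1]]
vial axis [ 0.63483731 -0.11896855  0.043     ] [ 0.55955861 -0.12847878  0.035     ] w [ 0.59342703 -0.12505768  0.026     ]
8.5
10.9417 [0.47235872 0.0466749  0.03274533] [ 1.79929616e+02 -8.50189588e-02  3.60307045e+01] [-0.22144623  0.83070191  0.27781701] [-2.70178702e+00  2.70711316e+01  1.13205797e+02 -2.68205219e-03
  3.96127120e+01  5.12696252e+01] -0.0003298450340170892
```

View pics/w4.png

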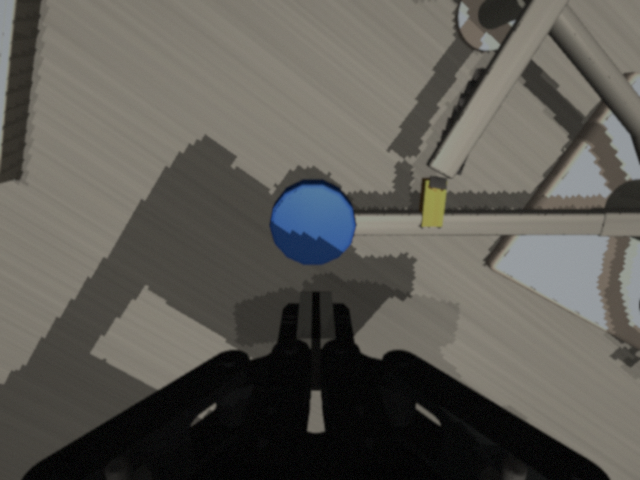

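```bash
cat > push.py <<'E'
from fit import *
p=np.load("p.npy"); A0=p[2]+np.radians(118.3)   # tangent heading when open
def pose(s,off):
    "TCP when the handle is closed by s rad, off metres behind the disc centre along the tangent"
    t=A0-s; r=150*np.array([np.cos(np.radians(208.3)-s),np.sin(np.radians(208.3)-s)])
    d=W(p,(r[0],r[1],41)); return d[:2]-np.array([np.cos(t),np.sin(t)])*off, t
def go(s,off,z,v=.03,settle=.05):
    q,t=pose(s,off); arm.movel([*q,z],v,[180,0,np.degrees(t)]); arm.pause(settle)
    f=np.mean([observe()["wrist_force"] for _ in range(1)],0)
    return f,-(f[:2]@[np.cos(t),np.sin(t)])
E
python3 - <<'E'
from push import *
z=.0322
b=go(0,.038,z)[1]; print("bias",b)
off=.038
while True:
    off-=.0015; f=go(0,off,z)[1]-b
    if f>1 or off<.022: break
print("contact off",off,f,observe()["time"])
log=[]
for s in np.arange(0.01,.095,.01):
    f=go(s,off,z)[1]-b; log.append((round(s,3),round(f,2)))
    if f>7: break
print(log,observe()["time"]); np.save("st.npy",[off,b,s,f])
E
```

```text
bias 0.3042283405944247
contact off 0.02599999999999999 1.4974969926588138 13.675
[(np.float64(0.01), np.float64(0.57)), (np.float64(0.02), np.float64(0.19)), (np.float64(0.03), np.float64(1.45)), (np.float64(0.04), np.float64(1.96)), (np.float64(0.05), np.float64(1.64)), (np.float64(0.06), np.float64(2.31)), (np.float64(0.07), np.float64(5.0)), (np.float64(0.08), np.float64(5.91)), (np.float64(0.09), np.float64(6.97))] 16.375
```

Run:
```python
from push import *
off,b,s,f=np.load("st.npy"); z=.0322; log=[]
def rd(t):
    v=[]
    for _ in range(4): arm.pause(.02); v.append(-(observe()["wrist_force"][:2]@[np.cos(t),np.sin(t)]))
    return np.mean(v)-b
t=A0-s; print("now",rd(t),observe()["wrist_force"])
while s<.135:
    s+=.004; go(s,off,z,settle=.02); f=rd(A0-s); log.append((round(s,3),round(f,2)))
    if f>9: break
print(log,observe()["time"],observe()["eef_pos"],observe()["wrist_force"]); np.save("st.npy",[off,b,s,f])
im=shot("wrist"); cv2.imwrite("pics/w5.png",im["color"])
```

```text
now 6.687715882365308 [-3.81568211 -6.45632808  0.38810935]
[(np.float64(0.094), np.float64(5.84)), (np.float64(0.098), np.float64(6.97)), (np.float64(0.102), np.float64(6.85)), (np.float64(0.106), np.float64(7.81)), (np.float64(0.11), np.float64(5.6)), (np.float64(0.114), np.float64(6.66)), (np.float64(0.118), np.float64(7.16)), (np.float64(0.122), np.float64(7.31)), (np.float64(0.126), np.float64(7.86)), (np.float64(0.13), np.float64(7.74)), (np.float64(0.134), np.float64(8.29)), (np.float64(0.138), np.float64(8.12))] 20.4417 [0.49772868 0.06975761 0.03185156] [-5.02777129 -6.80413716  0.35390117]
```

View pics/w5.png

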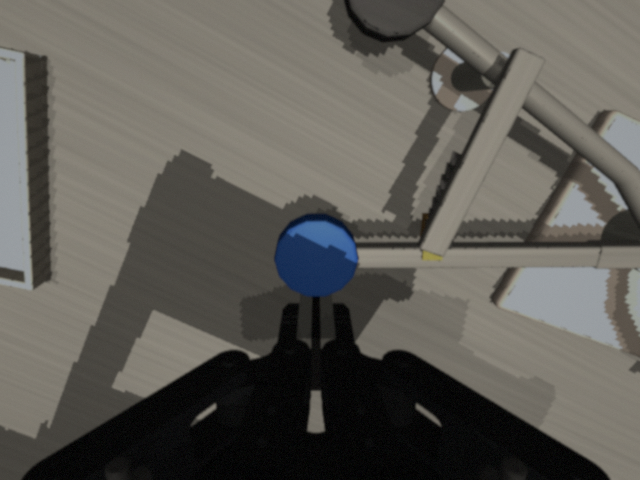

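```bash
cat > step2.py <<'E'
from push import *
import sys
smax,thr=map(float,sys.argv[1:3])
off,b,s,f=np.load("st.npy"); z=.0322; log=[]
def rd(t):
    v=[]
    for _ in range(4): arm.pause(.02); v.append(-(observe()["wrist_force"][:2]@[np.cos(t),np.sin(t)]))
    return np.mean(v)-b
while s<smax:
    s+=.0035; go(s,off,z,settle=.02); f=rd(A0-s); log.append((round(float(s),3),round(float(f),2)))
    if f>thr: break
print(log,observe()["time"],observe()["eef_pos"],observe()["wrist_force"]); np.save("st.npy",[off,b,s,f])
E
python3 step2.py .2 10
```

```text
[(0.142, 7.77), (0.145, 8.31), (0.149, 5.86), (0.152, 6.61), (0.156, 6.53), (0.159, 7.69), (0.163, 8.02), (0.166, 8.6), (0.17, 9.0), (0.173, 9.9), (0.177, 10.29)] 24.1583 [0.50148434 0.07285698 0.03167782] [-6.56553638 -8.9961561   0.63221656]
```

Run:
```python
from look import *
import push
off,b,s,f=np.load("st.npy"); p=push.p
push.go(s,off+.02,.0322,.1)
q,t=push.pose(s,off+.02); arm.movel([*q,.10],.25)
im=lookat(W(p,(75,0,40)),.10,90+np.degrees(p[2]))
c=im["color"]; cv2.imwrite("pics/w6.png",cv2.resize(c[60:340,140:500],None,fx=2.1,fy=2.1,interpolation=3))
for k,z in dict(vial=.026,stopper=.035,pad=.035,stop_seat=.035,cradle=.026).items():
    for r in eyes.pinpoint(k,"wrist")[:1]: print(k,r["score"],np.round(r["uv"]),ray(im,r["uv"],z)[:2])
print(observe()["time"])
```

```text
vial 0.96 [324. 195.] [ 0.60180075 -0.12493939]
stopper 0.92 [324. 153.] [ 0.62746815 -0.12110183]
pad 0.88 [317. 143.] [ 0.63228329 -0.11673697]
stop_seat 0.91 [324. 248.] [ 0.57110873 -0.12907878]
26.1833
```

View pics/w6.png

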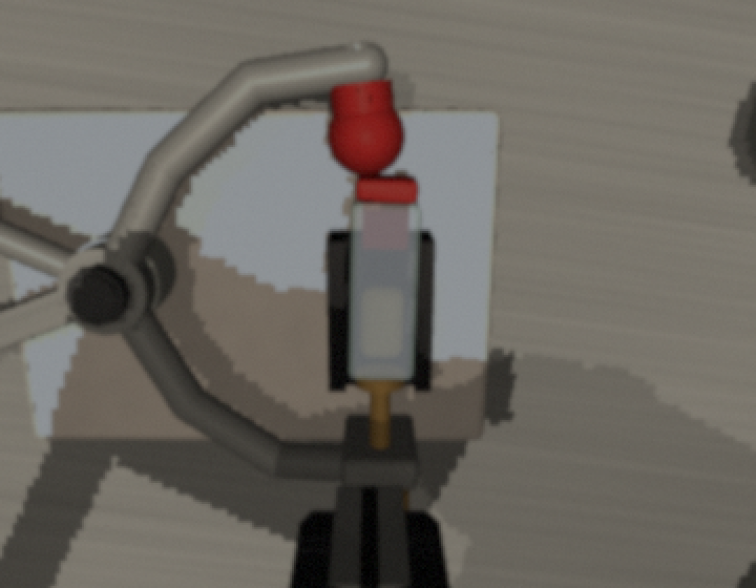

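```bash
python3 - <<'E'
import cv2,numpy as np
c=cv2.imread("pics/w6.png"); c=cv2.resize(c,None,fx=1/2.1,fy=1/2.1,interpolation=cv2.INTER_AREA)
for r in range(82,106): print(r,[tuple(int(v) for v in c[r,k]) for k in (172,178,184,190,196)])
E
python3 - <<'E'
import cv2
c=cv2.imread("pics/w6.png")
cv2.imwrite("pics/w6z.png",cv2.resize(c[150:270,320:450],None,fx=4.5,fy=4.5,interpolation=2))
E
```

```text
82 [(14, 16, 71), (9, 10, 63), (114, 111, 112), (64, 71, 80), (139, 136, 132)]
83 [(10, 9, 61), (5, 5, 50), (76, 74, 83), (40, 45, 63), (117, 114, 114)]
84 [(11, 10, 65), (10, 10, 58), (35, 35, 66), (18, 23, 59), (82, 79, 91)]
85 [(14, 16, 87), (17, 20, 85), (20, 20, 83), (14, 18, 79), (48, 48, 84)]
86 [(25, 28, 112), (26, 30, 112), (24, 27, 111), (23, 27, 108), (33, 34, 100)]
87 [(35, 40, 129), (34, 39, 129), (33, 38, 128), (31, 36, 125), (32, 36, 120)]
88 [(37, 44, 133), (40, 45, 133), (39, 44, 134), (36, 42, 132), (35, 39, 130)]
89 [(38, 44, 134), (41, 47, 135), (40, 46, 134), (40, 46, 134), (37, 42, 133)]
90 [(35, 39, 133), (38, 44, 134), (41, 47, 135), (42, 48, 137), (38, 42, 134)]
91 [(31, 36, 132), (37, 43, 135), (38, 43, 134), (40, 44, 134), (37, 42, 133)]
92 [(31, 36, 131), (33, 39, 134), (35, 41, 134), (37, 42, 134), (35, 40, 133)]
93 [(29, 33, 124), (32, 35, 131), (34, 38, 133), (33, 40, 133), (35, 38, 132)]
94 [(28, 30, 108), (29, 32, 122), (30, 34, 127), (32, 37, 130), (37, 40, 130)]
95 [(38, 41, 89), (33, 37, 107), (33, 36, 116), (30, 35, 120), (42, 45, 121)]
96 [(62, 6
[... 156 characters left out ...]
15, 118), (100, 105, 120), (86, 91, 103), (83, 88, 100), (116, 121, 116)]
99 [(115, 120, 122), (104, 108, 122), (97, 101, 111), (96, 100, 110), (131, 135, 128)]
100 [(120, 123, 126), (106, 106, 120), (104, 105, 116), (103, 104, 115), (142, 142, 135)]
101 [(122, 122, 127), (107, 106, 118), (107, 105, 117), (106, 106, 118), (143, 141, 137)]
102 [(123, 123, 128), (106, 104, 118), (107, 106, 118), (108, 107, 119), (145, 142, 138)]
103 [(123, 123, 127), (108, 106, 119), (107, 105, 118), (108, 106, 119), (146, 143, 140)]
104 [(123, 123, 128), (108, 106, 119), (108, 105, 119), (108, 106, 119), (146, 143, 140)]
105 [(123, 124, 128), (108, 106, 118), (108, 106, 120), (108, 106, 119), (147, 144, 139)]
```

View pics/w6z.png

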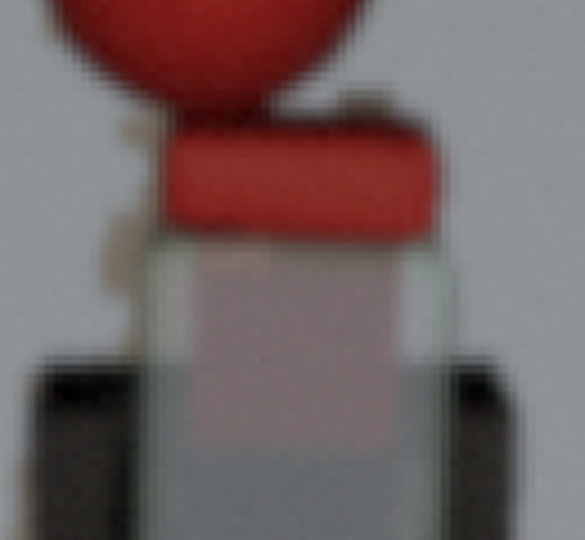

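Run:
```python
from push import *
s=.146; o=-.002
q,t=pose(s,o)
arm.move_pose([*q,.10],[180,0,np.degrees(t)])
arm.movel([*q,.044],.12); arm.pause(.1); b=observe()["wrist_force"][2]; log=[]
z=.042
while z>.0334:
    z-=.0008; f=go(s,o,z,settle=.04)[0][2]-b; log.append((round(z,4),round(float(f),2)))
    if f>11: break
print(log,observe()["eef_pos"])
l2=[]
for s2 in np.arange(s-.015,-.02,-.015):
    f=go(s2,o,z,.04,.0)[0]; l2.append((round(float(s2),3),np.round(f-[0,0,b],1).tolist()))
print(l2); q,t=pose(s2,o); arm.movel([*q,.10],.1)
from look import lookat
im=lookat(W(p,(20,-20,40)),.2,90+np.degrees(p[2]))
cv2.imwrite("pics/w7.png",im["color"]); print(observe()["time"])
for k in ("vial","stopper","disc","lane","tray"):
    for r in eyes.pinpoint(k,"wrist")[:1]: print(k,r["score"],np.round(r["uv"]),ray(im,r["uv"],dict(disc=.041,vial=.026,stopper=.035,lane=.004,tray=0)[k])[:2])
```

```text
[(0.0412, -0.08), (0.0404, 3.71), (0.0396, 4.17), (0.0388, 3.63), (0.038, 4.11), (0.0372, 4.75), (0.0364, 4.63), (0.0356, 5.55), (0.0348, 6.37), (0.034, 5.95), (0.0332, 7.04)] [0.52486203 0.08428025 0.03332062]
[(0.131, [-2.9, 0.5, 6.8]), (0.116, [-3.4, -1.4, 6.9]), (0.101, [-3.5, 0.2, 6.3]), (0.086, [-2.6, 0.1, 6.9]), (0.071, [-2.8, -0.4, 7.3]), (0.056, [-2.2, -0.5, 7.1]), (0.041, [-2.2, 0.4, 7.2]), (0.026, [-2.2, 0.7, 6.7]), (0.011, [-2.5, 0.3, 6.8]), (-0.004, [-0.2, 3.3, 5.4]), (-0.019, [0.7, 4.2, 6.4])]
35.4083
vial 0.72 [386. 176.] [ 0.59973211 -0.12544049]
stopper 0.47 [392. 146.] [ 0.62544412 -0.12309634]
disc 0.95 [150. 256.] [0.50267464 0.07153102]
lane 0.31 [392. 142.] [ 0.62751722 -0.12940113]
```

View pics/w7.png

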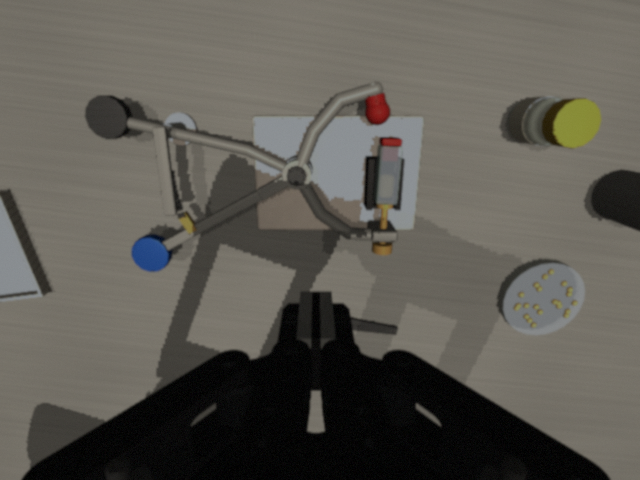

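Run:
```python
from look import *
p=np.load("p.npy"); yaw=90+np.degrees(p[2]); u=np.array([np.cos(np.radians(yaw)),np.sin(np.radians(yaw))])
claw.command_gripper(.044,25)
g=np.array([.6007,-.1243])-u*.002
arm.move_pose([*g,.10],[180,0,yaw])
arm.movel([*g,.0335],.1); arm.pause(.1); print(observe()["wrist_force"])
claw.command_gripper(0.0,25); o=observe(); print(o["finger_gap"],o["grip_force"],o["wrist_force"],o["eef_pos"])
arm.movel([*g,.12],.1); o=observe(); print(o["finger_gap"],o["grip_force"],o["time"])
im=lookat([.472,.25,.004],.2,yaw); cv2.imwrite("pics/w8.png",im["color"])
for r in eyes.trace("tray","wrist")[:1]:
    m=r["pixels"].astype(np.uint8); cs=max(cv2.findContours(m,0,2)[0],key=cv2.contourArea)
    P=np.array([ray(im,c[0],.014)[:2] for c in cs]); rc=cv2.minAreaRect((P*1000).astype(np.float32)); print(r["score"],rc,r["box"])
for k in ("lane","tray","done_vial"):
    for r in eyes.pinpoint(k,"wrist")[:2]: print(k,r["score"],np.round(r["uv"]),ray(im,r["uv"],.004)[:2])
print(observe()["time"],observe()["finger_gap"])
```

```text
[ 0.83468477 -0.10540917  0.39520459]
0.01713322394304544 25.315179526805878 [ 0.41648247 -0.11981464  5.32191346] [ 0.59914865 -0.12475289  0.03416421]
0.016991687515786398 24.674418568611145 38.9667
0.75 ((462.4190979003906, 281.4918212890625), (111.19012451171875, 149.59083557128906), 15.784364700317383) [194.2, 135.4, 371.7, 271.4]
lane 0.78 [322. 201.] [0.47236485 0.24693198]
tray 0.87 [287. 204.] [0.46471636 0.28011532]
done_vial 0.73 [251. 208.] [0.45561461 0.31369763]
40.775 0.01728406190111336
```

View pics/w8.png

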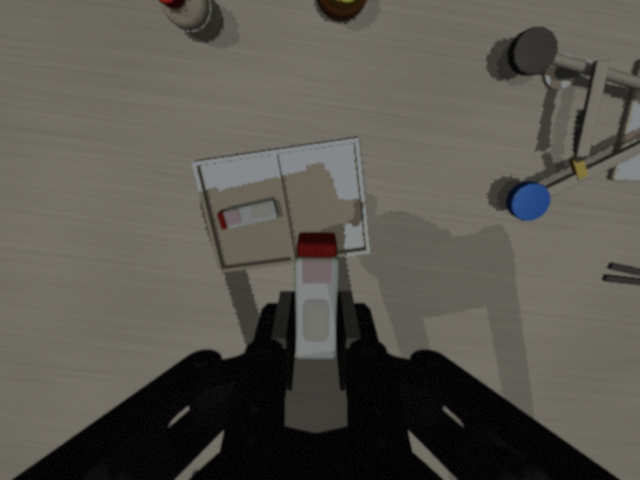

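Run:
```python
from look import *
q=[.4715,.2464]; yaw=15.8
arm.move_pose([*q,.12],[180,0,yaw]); arm.movel([*q,.018],.12); arm.pause(.1)
b=observe()["wrist_force"][2]; z=.018; log=[]
while z>.0105:
    z-=.001; arm.movel([*q,z],.03); arm.pause(.03); f=observe()["wrist_force"][2]-b; log.append(round(float(f),1))
    if f>2.5: break
print(z,log)
claw.command_gripper(.028,25); arm.pause(.2); print(observe()["wrist_force"],observe()["finger_gap"])
arm.movel([*q,.12],.1)
im=lookat([.472,.25,.004],.2,yaw); cv2.imwrite("pics/w9.png",im["color"])
for k in ("vial",):
    for r in eyes.pinpoint(k,"wrist")[:2]: print(k,r["score"],np.round(r["uv"]),ray(im,r["uv"],.004)[:2])
print(observe()["time"])
```

```text
0.011999999999999993 [-0.5, 0.9, 0.2, -0.2, 0.1, 2.9]
[-0.70886765  0.65442346 -0.81316433] 0.02796201827920448
vial 0.96 [322. 200.] [0.47287309 0.24883261]
46.2583
```

View pics/w9.png

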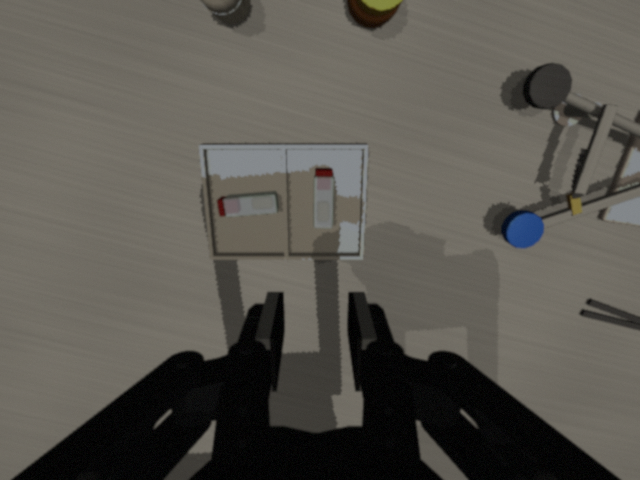

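The vial lies flat and centred in the empty lane at (323,198) with its stopper home. The handles are open, with the blue disc at (523,229).

```bash
python3 -c "
from station import order; print(order.close_job())"
```

```text
the job is handed in; nothing more can be done
None
```

I pressed the stopper home, sprang the clamp fully open and laid the stoppered vial flat in the centre of the tray's empty lane; the job was handed in at about 46 s, and the hand-in returned no verdict.

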